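# Fit the label holder under the grease pot's place

### The job

Set the grease pot upright inside the empty ring marked on the low shelf and let go of it. Then push the loose label holder down behind the shelf's front lip, in the empty bay in front of that ring, until it sits fully home; a spring strip in the bay pushes it back up, so finish while still holding it pressed home. Leave the tin, the small box and the screwdriver where they are.

Things in the scene. Friction and masses are not known exactly. Their poses are not given: they have to be found in the camera images.
- shelf: Low grey sheet-metal shelf, fixed, 260 mm wide (y), 180 deep (x), top 70 mm above the bench. Origin on the bench under its middle; -x is its front. Along the front edge stands a lip 4 mm thick, level with the top, with a slot 11 mm wide behind it. Two bays in the slot: y = -65 mm (empty), y = +65 mm (filled by a fixed label holder). A ring is drawn behind each; the tin stands in the +y one.
- slot (a point): Middle of the mouth of the empty bay, level with the shelf top: local (-85, -65, 70) mm in the shelf's frame. Axes as the shelf's: the slot runs along y, is 11 mm wide in x (lip on the -x side) and 66 mm long in y between end stops. A sprung strip lies across it 20 mm below the mouth.
- ring_mark (a point): Centre of the empty ring outline on the shelf top, local (10, -65, 70) mm in the shelf's frame; 84 mm diameter.
- keeper (a joint): The sprung strip in the empty bay: 0 = up, at rest (20 mm below the mouth), grows in m as it is pressed down; stop at 0.012. It pushes up with about 5 N at 0 and 9 N at 0.010, where the label holder is fully home.
- label_holder: Loose grey plastic label holder, 80 g, standing on the bench like an upside-down U with a pull tab on top: 66 mm tall, 70 wide (y), 38 deep (x). Origin: bottom of the tongue, mid-length; z up. Tongue 7 mm thick (x), 60 wide, z 0 to 30 mm, at x = 0, rounded nose. Label face: 4 mm plate at x = -20 mm, with blank card, z 0 to 33. Bridge: z 30 to 36 mm, x -22 to +14.
- tab (a point): Middle of the label holder's pull tab, where to grip it: 51 mm above the holder's origin. The tab is 10 mm thick (x), 44 mm wide (y), 30 mm tall. The holder goes in with its axes as the shelf's, tongue behind the lip, label face before it; home when the bridge rests on lip and shelf edge: its origin is then 30 mm below the shelf top, 40 mm above the bench.
- pot: Grease pot, white round jar with a screw lid, 64 mm diameter, 62 mm tall, about 0.3 kg. Origin: centre of its underside, z up.
- tin: Bystander: open tin, 69 mm diameter, 88 mm tall, standing on the shelf in its own ring. Origin: centre of its underside.
- small_box: Bystander: small flat carton 55 x 85 x 23 mm on the bench to the right. Origin: centre of its underside.
- driver: Bystander: screwdriver 165 mm long lying on the bench to the left of the shelf, 28 mm high. Origin: centre of its underside.
Things that resemble listed ones, but are neither listed nor needed, are in the scene too. What is meant by the pot is not green, and is the larger of those in its own colour.

How it is judged:
By the outcome, as a careful person would: the job done as asked, in the order asked, and still so for the second after the job is handed in, while the arm keeps its last pose, push and grip.
It also fails if it takes over 54 s, if anything falls off the work surface, if the arm or the gripper's body presses on something with over 40 N, if the wrist force passes 120 N, or if a joint passes its speed limit or range.

### The arm

A 6-joint arm with a two-finger parallel gripper is mounted at the origin on a cart in front of the work surface, level with it; the furniture and walls round the work are solid. World frame = base frame: x ahead of the robot, y to its left, z up, the work surface at z = 0. Lengths are in mm, angles in degrees, forces in N, time in s.
With the tool pointing down it reaches from about 325 to 900 mm from the base axis. Payload 6.1 kg.
Tool frame: the origin (TCP) lies midway between the tips of the shut fingers; the grasp point (between the pads) lies 19 mm behind it; z points along the fingers, y is the line along which they close (so a half turn about z gives the same grasp; the last joint's range is limited). The gripper opens to 87 mm and grips with 3 to 60 N. Pads are 19 mm wide; open, the fingers measure 117 mm over their backs; the gripper's body (75 mm by 190 mm) begins 51 mm behind the grasp point.
Start: joints at [-83.142, 12.628, 87.462, -0, 79.91, -7.225], TCP at [152.076, -606.208, 192.838] pointing down, gripper open.
Joint ranges: [-170.65, 170.65], [-52.31, 119.04], [5.05, 147.46], [-71.25, 251.25], [11.57, 151.72], [-153.62, 153.62]. Speed limits (degrees/s): [147.25, 147.25, 172.46, 180, 180, 180].

### API

Orientations are given as [roll, pitch, yaw] about the fixed x, y, z axes, in that order (R = Rz(yaw) Ry(pitch) Rx(roll)).
In Python, from workcell import get_obs, read_camera, get_calibration, hand_in gives the robot as it stands.
- The arm moves only by the shell command python3 -m pendant 'ROWS'. ROWS is JSON, a list of rows, each a list of 7 numbers: the turn, a rotation vector about the tool's x, y, z in degrees, then the shift along the tool's x, y, z in cm, then the finger opening in cm, from 0 to 8.7. A call has 1 to 20 rows; each row shifts and turns the commanded pose from where the row before left it, along the tool's axes as they then stand; what a row does not reach is not made up. A row lasts 1/8 s, in which the tool goes at most 62.5 mm and 10.7 degrees, less where a joint would pass 70% of its speed; a pose out of reach is approached as far as the arm can. A call is refused whole if a number of a shift passes 6.25 or a number of a turn 10.7, either way. A call with a gripper value outside its range is refused whole. The fingers move at their own pace and stop on an object; the grip force is fixed at half the most. Time passes only in rows, so rows that do not move let the fingers close. It gives the time, the measured TCP pose, the force, the opening and the grip force at its end, in the units of the state.
- get_obs(): the state, without advancing time (a new reading comes with each control period).
- read_camera(name): name is "side" or "top" or "wrist"; returns (picture, depth): 384x512x3 uint8, red, green, blue; 384x512 float32, mm along the optical axis (not along the pixel's ray), 0 where there is no reading.
- get_calibration(name): a dict with "intrinsics" (3x3 intrinsics, pixels), "dist" ([k1, k2, p1, p2, k3] as OpenCV has them; the pictures are not rectified), "pose" (4x4, takes a point from camera to world coordinates); the wrist camera has in their place "T_tool_cam" (4x4, takes a point from camera to tool coordinates, whose origin is the TCP and whose axes are the flange's). Camera axes: x right, y down, z forward; pixel columns grow to the right and rows downward; lengths in mm; the calibration is good to about 2 mm. A picture is of the moment at which its call begins: read the wrist's pose just before it. get_calibration takes no time and is no camera call.
- hand_in(): hands the job in; it is judged then, once.
The state is a dict: "time": time; "joints": joint angles; "joint_velocities": joint speeds; "effort": joint torques, N m; "position": TCP position; "tcp_rot": TCP orientation; "ft_force": force on the tool from outside, world axes, zero at the start; "moment": the same for the moment, N m; "finger_gap": finger opening in mm; "grip_force": force on a finger pad.
Only numpy, scipy, OpenCV 4.12 (cv2) and the standard library are available. Lean on these libraries where they do the work, as an engineer would, in place of code of your own. Each camera call takes 0.05 s, during which the arm holds its last target. There are 200 camera calls.

## Working session

There is one attempt and no reset: what is moved stays moved. The work goes in short steps, Python scripts to look and compute and a shell command to move; the robot and the scene stay as the last step left them, time stands still between calls to the robot, and variables do not carry over. Pictures are saved under pics/ and viewed, at most 10 in all, crops included, and the job is handed in when it is done.

```bash
mkdir -p pics; ls; cat > h.py <<'E'
import numpy as np, cv2
from workcell import *
from scipy.spatial.transform import Rotation as R
def pose(name):
    c=get_calibration(name)
    if name!='wrist': return c,np.array(c['pose'])
    o=get_obs(); T=np.eye(4); T[:3,:3]=R.from_euler('xyz',o['tcp_rot'],degrees=True).as_matrix(); T[:3,3]=o['position']
    return c,T@np.array(c['T_tool_cam'])
def shot(name,fn):
    c,T=pose(name); im,d=read_camera(name)
    cv2.imwrite(f'pics/{fn}.png',im[...,::-1]); 
    v,u=np.mgrid[:384,:512]
    p=cv2.undistortPoints(np.stack([u,v],-1).reshape(-1,1,2).astype(np.float32),np.array(c['intrinsics']),np.array(c['dist'])).reshape(384,512,2)
    P=np.dstack([p*d[...,None],d])@T[:3,:3].T+T[:3,3]
    P[d==0]=np.nan
    np.savez(f'pics/{fn}.npz',im=im,d=d,P=P); return im,d,P
E
python3 - <<'E'
from h import *
print(get_obs())
a=shot('top','top0');b=shot('side','side0')
E
```

```text
pics
{'time': 0.0, 'joints': array([-8.31421618e+01,  1.26756946e+01,  8.75274445e+01, -6.39519739e-04,
        7.99096797e+01, -7.22444853e+00]), 'joint_velocities': array([ 0.00366281,  0.01822774,  0.0410871 ,  0.03014452, -0.12047768,
       -0.00435748]), 'effort': array([ 4.23458905e-04, -4.94610465e+01, -3.87378037e+01,  6.97274460e-02,
        5.73196972e-02, -1.20669665e-04]), 'position': array([ 151.98687785, -605.52576951,  191.71690375]), 'tcp_rot': array([-1.79887998e+02, -1.35632868e-02,  1.40823862e+01]), 'ft_force': array([ 0.30168061, -0.3820029 ,  0.38715125]), 'moment': array([ 0.01414298, -0.03605065, -0.00507209]), 'grip_force': 0.0, 'finger_gap': 86.58017136304608}
```

View pics/top0.png

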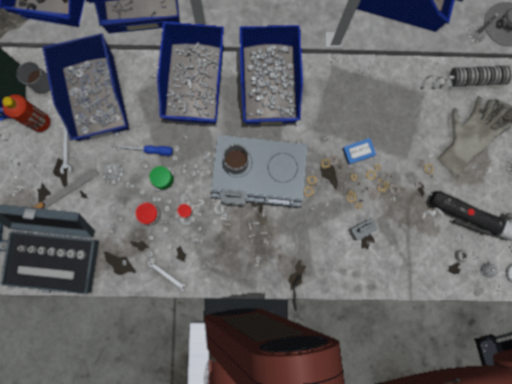

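View pics/side0.png

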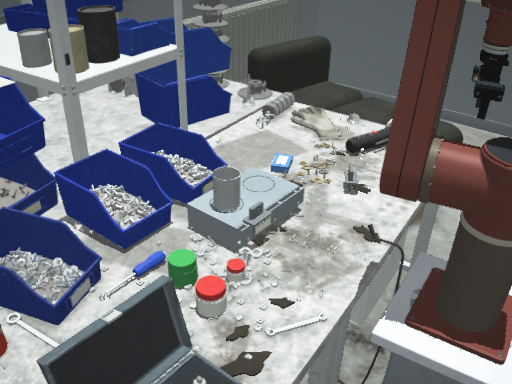

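Candidates for the pot, in top-view pixels: a green-lidded jar (160,177), a large red-lidded jar (147,213) and a small red-lidded jar (185,211). By the description it is the large red one. The loose label holder is at (362,230), and the shelf is centred near (260,171) with its empty ring at (283,167).

```bash
python3 - <<'E'
from h import *
T=np.load('pics/top0.npz');S=np.load('pics/side0.npz')
P=T['P'];Q=S['P']
def st(P,u0,u1,v0,v1,z0,z1,n):
    q=P[v0:v1,u0:u1].reshape(-1,3); q=q[(q[:,2]>z0)&(q[:,2]<z1)]
    print(n,len(q),q.mean(0).round(1),q.min(0).round(),q.max(0).round()); return q
def rect(q): r=cv2.minAreaRect(q[:,:2].astype(np.float32)); print('   rect',np.round(r[0],1),np.round(r[1],1),round(r[2],1))
st(P,130,165,198,228,50,80,'bigred'); st(P,175,195,202,220,25,80,'small'); st(P,148,175,163,190,45,90,'green')
q=st(P,205,312,130,212,64,76,'shelf');rect(q)
q=st(P,345,385,212,245,25,90,'holder');rect(q)
q=st(P,345,385,212,245,55,90,'holder tab');
if len(q)>2:rect(q)
q=st(P,345,385,212,245,28,50,'holder bridge');rect(q)
q=st(Q,335,365,160,200,25,90,'holder side');rect(q)
q=st(Q,335,365,160,200,58,90,'holder side tab');rect(q)
st(P,215,255,140,175,80,120,'tin')
st(Q,190,232,275,320,57,80,'bigred side')
a=cv2.resize(T['im'][140:250,125:215],None,fx=4.4,fy=4.4,interpolation=2)
b=cv2.resize(S['im'][150:200,325:375],None,fx=8,fy=8,interpolation=2)
c=np.zeros((484,796,3),np.uint8);c[:a.shape[0],:396]=a;c[:400,396:796]=b
cv2.imwrite('pics/c1.png',c[...,::-1])
E
```

```text
bigred 387 [456.6 287.2  61.5] [426. 258.  50.] [486. 318.  68.]
small 171 [467.4 183.3  39.4] [447. 164.  25.] [487. 203.  49.]
green 380 [561.2 252.9  61.3] [532. 223.  45.] [593. 284.  70.]
shelf 4692 [582.2 -37.1  69.8] [ 483. -166.   64.] [684. 108.  76.]
   rect [576.6 -28. ] [260.1 194.5] 84.7
holder 319 [ 421.8 -332.7   41.1] [ 392. -373.   25.] [ 453. -296.   71.]
   rect [ 422.2 -334.7] [38.  70.8] 28.2
holder tab 63 [ 426.3 -331.7   64.4] [ 413. -352.   57.] [ 439. -313.   71.]
   rect [ 426.3 -332.5] [10.7 44.1] 29.0
holder bridge 245 [ 420.9 -333.1   35.2] [ 392. -373.   28.] [ 453. -296.   46.]
   rect [ 422.3 -334.6] [37.7 70.8] 28.4
holder side 199 [ 418.4 -326.7   41.8] [ 390. -370.   25.] [ 453. -298.   69.]
   rect [ 420.  -334.4] [38.4 74.2] 27.9
holder side tab 33 [ 423.6 -329.5   64.3] [ 411. -352.   58.] [ 437. -311.   69.]
   rect [ 423.5 -330.3] [ 9.9 44.6] 28.7
tin 427 [605.3  36.7 100.9] [569.   5.  81.] [635.  68. 120.]
bigred side 506 [453.1 288.   61.5] [423. 255.  57.] [483. 317.  66.]
```

View pics/c1.png

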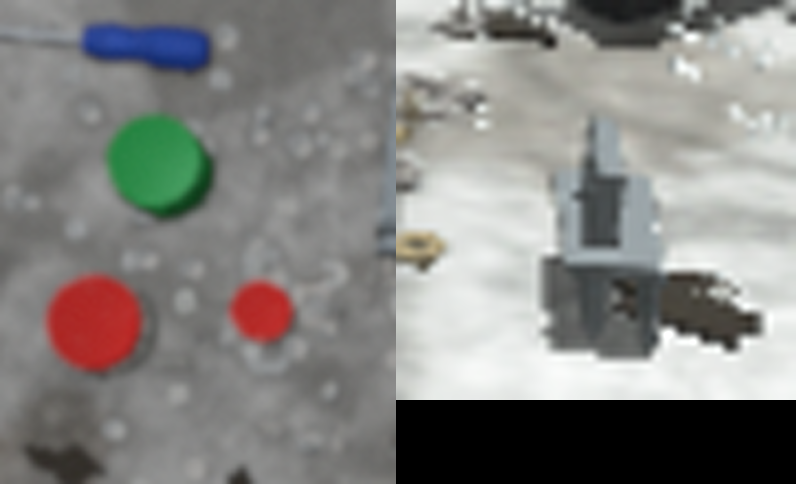

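The crop confirms it: the large red-lidded jar at (95,323) is the pot. The holder stands upright with its label face towards the robot, at about 28° yaw. I'll rotate and move via the holder, looking with the wrist camera on the way.

```bash
cat >> h.py <<'E'
def plan(x,y,z,yaw):
    "print tool-frame turn and shift (cm) for turn first, then shift"
    o=get_obs(); A=R.from_euler('xyz',o['tcp_rot'],degrees=True); B=R.from_euler('xyz',[180,0,yaw],degrees=True)
    t=(A.inv()*B).as_rotvec(degrees=True); s=B.inv().apply(np.array([x,y,z])-o['position'])/10
    print('t',round(o['time'],2),'pos',o['position'].round(1),o['tcp_rot'].round(2),'turn',t.round(2),'shift cm',s.round(2))
E
python3 - <<'E'
from h import *
print(np.round(get_calibration('wrist')['T_tool_cam'],3)); print(get_calibration('wrist')['intrinsics'])
plan(420,-230,250,84.7)
E
```

```text
[[ 1.00000e-03 -9.64000e-01 -2.67000e-01  7.26820e+01]
 [ 1.00000e+00  1.00000e-03 -1.00000e-03 -3.96000e-01]
 [ 1.00000e-03 -2.67000e-01  9.64000e-01 -1.93126e+02]
 [ 0.00000e+00  0.00000e+00  0.00000e+00  1.00000e+00]]
[[301.03944859   0.         258.52572665]
 [  0.         301.03944859 189.59946432]
 [  0.           0.           1.        ]]
t 0.1 pos [ 152.  -605.6  191.9] [-1.799e+02 -1.000e-02  1.408e+01] turn [-8.000e-02 -7.000e-02 -7.062e+01] shift cm [39.88 23.22 -5.81]
```

```bash
python3 -m pendant '[[0,0,-10.1,0,0,-0.8,8.7],[0,0,-10.1,0,0,-0.8,8.7],[0,0,-10.1,0,0,-0.8,8.7],[0,0,-10.1,0,0,-0.8,8.7],[0,0,-10.1,0,0,-0.8,8.7],[0,0,-10.1,0,0,-0.9,8.7],[0,0,-10.0,0,0,-0.9,8.7],[0,0,0,4.0,2.3,0,8.7],[0,0,0,4.0,2.3,0,8.7],[0,0,0,4.0,2.3,0,8.7],[0,0,0,4.0,2.3,0,8.7],[0,0,0,4.0,2.3,0,8.7],[0,0,0,4.0,2.3,0,8.7],[0,0,0,4.0,2.3,0,8.7],[0,0,0,4.0,2.3,0,8.7],[0,0,0,4.0,2.3,0,8.7],[0,0,0,3.9,2.5,0,8.7],[0,0,0,0,0,0,8.7]]'
python3 - <<'E'
from h import *
plan(520,-150,300,84.7)
E
```

```text
time: 2.35
position: [421.2, -228.0, 250.5]
tcp_rot: [-180.0, -0.1, 84.9]
ft_force: [-0.3, -0.2, -0.4]
finger_gap: 87.0
grip_force: 0.0
t 2.35 pos [ 421.2 -228.   250.5] [-1.7999e+02 -5.0000e-02  8.4950e+01] turn [-0.01 -0.05  0.25] shift cm [ 8.67  9.12 -4.95]
```

```bash
python3 -m pendant '[[0,0,0,4.0,2.4,0.6,8.7],[0,0,0,4.0,2.4,0.6,8.7],[0,0,0,4.0,2.4,0.6,8.7],[0,0,0,0,0,0,8.7],[0,0,0,0,0,0,8.7]]'
python3 - <<'E'
from h import *
shot('wrist','w1')
plan(455,287.6,230,84.7)
E
```

```text
time: 2.98
position: [502.3, -118.5, 232.5]
tcp_rot: [-179.9, 0.0, 84.7]
ft_force: [-0.7, -0.8, -0.8]
finger_gap: 86.7
grip_force: 0.0
t 3.02 pos [ 502.2 -118.8  232.7] [-1.7997e+02  3.0000e-02  8.4620e+01] turn [-0.03  0.03 -0.08] shift cm [40.03 -8.46  0.27]
```

View pics/w1.png

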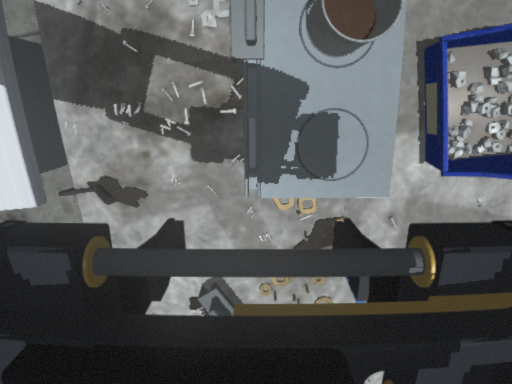

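The wrist view shows the empty slot at about (252,118), the empty ring centred near (332,144), and the right-hand shelf end at v≈197. I'll measure these from the depth.

```bash
cat > slot.py <<'E'
from h import *
import sys
W=np.load(f'pics/{sys.argv[1]}.npz');P=W['P'];z=P[...,2]
m=(abs(z-70)<6); 
# shelf frame: fit
q=P[m&(P[...,0]<700)]; 
print('z shelf',np.median(q[:,2]))
yaw=float(sys.argv[2]); c,s=np.cos(np.radians(yaw)),np.sin(np.radians(yaw))
L=np.dstack([P[...,0]*c+P[...,1]*s,-P[...,0]*s+P[...,1]*c,z])  # rotated world
np.save('pics/L.npy',L)
v0,v1,u0,u1=[int(a) for a in sys.argv[3:7]]
for v in range(v0,v1,int(sys.argv[7])):
    print(v,' '.join(f'{L[v,u,0]:.0f}/{L[v,u,1]:.0f}/{z[v,u]:.0f}' for u in range(u0,u1)))
E
python3 slot.py w1 -5.3 55 200 240 266 12
```

```text
z shelf 71.16136885825046
55 490/57/77 491/56/79 492/57/77 nan/nan/nan 495/57/79 496/57/77 497/57/78 498/57/77 499/57/78 500/57/78 501/57/78 502/57/78 503/56/79 504/57/77 505/57/76 507/57/76 508/57/78 509/57/77 510/57/78 511/57/78 512/57/79 513/57/77 514/57/77 515/57/77 516/58/72 518/58/70
67 486/54/-0 487/54/1 488/54/1 493/45/71 494/45/71 495/45/71 496/45/68 496/49/38 498/49/43 499/49/40 500/49/42 501/49/42 502/49/40 504/49/40 505/49/40 506/49/40 508/46/67 509/45/72 510/45/72 511/45/72 512/45/69 513/45/72 514/45/72 515/45/72 516/45/72 518/45/71
79 485/38/1 487/38/8 488/38/6 493/32/71 494/32/70 495/32/71 496/32/70 496/35/43 497/36/31 498/36/31 500/36/30 501/36/30 nan/nan/nan 503/36/30 505/36/30 506/36/30 507/36/31 509/32/68 510/32/71 511/32/72 512/32/72 513/32/70 514/32/71 515/32/70 517/32/71 518/32/73
91 485/23/5 487/23/5 488/23/4 493/19/70 494/19/71 495/19/71 496/19/71 496/20/48 497/21/31 498/21/29 500/21/30 501/21/30 502/21/30 503/21/30 505/21/30 506/21/29 507/21/31 509/19/72 510/19/71 511/19/71 512/19/71 513/19/70 514/19/70 515/19/71 517/19/71 518/19/71
103 485/7/5 486/7/3 488/7/
[... 1799 characters left out ...]
/-78/71 509/-78/70 510/-78/71 511/-78/72 512/-78/70 513/-78/71 515/-78/71 516/-78/70 517/-78/71 518/-78/70
187 483/-111/3 485/-111/2 486/-112/1 488/-112/0 489/-112/1 494/-93/71 495/-93/72 496/-93/70 497/-98/52 497/-104/30 499/-104/31 500/-104/30 501/-104/30 503/-104/30 504/-104/31 506/-104/29 507/-104/31 509/-93/71 510/-93/71 511/-93/71 512/-93/70 513/-93/73 515/-93/72 516/-93/71 517/-93/71 518/-93/71
199 483/-130/-0 484/-130/0 486/-130/2 487/-130/0 489/-130/1 490/-130/1 492/-130/-0 493/-131/-1 495/-130/1 496/-130/1 498/-130/1 499/-130/1 501/-130/1 502/-131/-1 504/-130/1 505/-130/2 507/-130/-0 508/-130/1 510/-130/1 511/-130/1 512/-130/1 514/-129/3 515/-130/-0 517/-130/0 518/-130/0 520/-130/1
```

```bash
python3 - <<'E'
from h import *
W=np.load('pics/w1.npz');L=np.load('pics/L.npy');z=W['P'][...,2]
for v in list(range(109,122))+list(range(168,198)): print(v,L[v,252,1].round(1),z[v,252].round(0),end=' | ')
print()
# lip front edge & slot edges vs y : subpixel via z crossing 60 using shelf-plane rays
fr=[];bk=[];li=[]
for v in range(118,194):
    u=[u for u in range(236,262) if z[v,u]>66]
    a=u[0]; fr.append((L[v,a,0],L[v,a,1]))
    if 119<=v<=171:
        g=[u for u in range(247,262) if z[v,u]<60]
        li.append((L[v,g[0]-1,0],L[v,g[0]-1,1])); bk.append((L[v,g[-1]+1,0],L[v,g[-1]+1,1]))
for n,f in (('front',fr),('lipin',li),('back',bk)):
    f=np.array(f); k=np.polyfit(f[:,1],f[:,0],1); print(n,'slope deg',np.degrees(np.arctan(k[0])).round(2),'x at y=-50',np.polyval(k,-50).round(2))
# ring & shelf back edge
bk=[]
for v in range(75,190):
    u=[u for u in range(370,420) if abs(z[v,u]-71)<5]; bk.append((L[v,u[-1],0],L[v,u[-1],1]))
f=np.array(bk);k=np.polyfit(f[:,1],f[:,0],1); print('rear',np.degrees(np.arctan(k[0])),np.polyval(k,-50))
g=[]
for u in range(265,385):
    v=[v for v in range(150,215) if abs(z[v,u]-71)<5]; g.append((L[v[-1],u,1],L[v[-1],u,0]))
f=np.array(g);k=np.polyfit(f[:,1],f[:,0],1); print('right end',np.degrees(np.arctan(k[0])),np.polyval(k,580))
E
```

```text
109 -0.9 30.0 | 110 -2.1 29.0 | 111 -3.4 31.0 | 112 -4.0 68.0 | 113 -5.1 69.0 | 114 -6.2 71.0 | 115 -7.4 69.0 | 116 -9.6 30.0 | 117 -10.9 30.0 | 118 -11.4 52.0 | 119 -12.6 52.0 | 120 -13.9 50.0 | 121 -15.0 51.0 | 168 -75.0 43.0 | 169 -74.7 51.0 | 170 -74.9 56.0 | 171 -75.0 62.0 | 172 -74.7 69.0 | 173 -75.9 69.0 | 174 -77.1 69.0 | 175 -78.6 68.0 | 176 -79.5 70.0 | 177 -90.1 29.0 | 178 -91.5 29.0 | 179 -92.7 30.0 | 180 -94.1 30.0 | 181 -95.5 30.0 | 182 -96.6 31.0 | 183 -98.6 29.0 | 184 -99.4 31.0 | 185 -100.5 32.0 | 186 -102.4 31.0 | 187 -104.0 30.0 | 188 -105.3 30.0 | 189 -106.4 31.0 | 190 -116.2 1.0 | 191 -118.1 -0.0 | 192 -119.4 0.0 | 193 -120.3 3.0 | 194 -122.6 -0.0 | 195 -123.8 1.0 | 196 -125.3 1.0 | 197 -126.7 2.0 | Traceback (most recent call last):
  File "<stdin>", line 12, in <module>
IndexError: list index out of range
```

```bash
python3 - <<'E'
from h import *
W=np.load('pics/w1.npz');L=np.load('pics/L.npy');z=W['P'][...,2]
def rep(n,f,at):
    f=np.array(f); k=np.polyfit(f[:,0],f[:,1],1); k=np.polyfit(*f[abs(f[:,1]-np.polyval(k,f[:,0]))<1.5].T,1)
    print(n,len(f),'deg',np.degrees(np.arctan(k[0])).round(2),np.polyval(k,at).round(2))
fr=[];bk=[];li=[];re=[];g=[]
for v in range(119,186):
    u=[u for u in range(236,262) if z[v,u]>66]
    if u: fr.append((L[v,u[0],1],L[v,u[0],0]))
    h=[u for u in range(247,262) if z[v,u]<60]
    if h and v<171: li.append((L[v,h[0]-1,1],L[v,h[0]-1,0])); bk.append((L[v,h[-1]+1,1],L[v,h[-1]+1,0]))
    u=[u for u in range(365,425) if abs(z[v,u]-71)<5]
    if u: re.append((L[v,u[-1],1],L[v,u[-1],0]))
for u in range(266,384):
    v=[v for v in range(150,215) if abs(z[v,u]-71)<5]
    if v: g.append((L[v[-1],u,0],L[v[-1],u,1]))
for n,f in (('front',fr),('lipin',li),('back',bk),('rear',re)): rep(n,f,-41)
rep('right',g,580)
for x,y in ((502.7,-41.2),(502.7+95,-41.2)): print((R.from_euler('z',-5.3,degrees=True).apply([x,y,0])).round(1))
# ring centre
im=W['im'].astype(int).sum(-1); c,T=pose('wrist')
print(L[144,332].round(1), L[108,332].round(1),L[181,332].round(1),L[144,296].round(1),L[144,368].round(1))
E
```

```text
front 67 deg -0.16 493.41
lipin 52 deg -0.18 496.63
 ** On entry to DLASCL parameter number  4 had an illegal value
 ** On entry to DLASCL parameter number  4 had an illegal value
 ** On entry to DLASCL parameter number  4 had an illegal value
 ** On entry to DLASCL parameter number  4 had an illegal value
 ** On entry to DLASCL parameter number  5 had an illegal value
 ** On entry to DLASCL parameter number  4 had an illegal valueTraceback (most recent call last):
  File "<stdin>", line 17, in <module>
  File "<stdin>", line 4, in rep
    c, resids, rank, s = lstsq(lhs, rhs, rcond)
                         ~~~~~^^^^^^^^^^^^^^^^^
    x, resids, rank, s = _umath_linalg.lstsq(a, b, rcond,
                         ~~~~~~~~~~~~~~~~~~~^^^^^^^^^^^^^
                                             signature=signature)
                                             ^^^^^^^^^^^^^^^^^^^^
    raise LinAlgError("SVD did not converge in Linear Least Squares")
numpy.linalg.LinAlgError: SVD did not converge in Linear Least Squares
```

```bash
python3 -m pendant '[[0,0,0,4.8,-1.0,0,8.7],[0,0,0,5.2,-1.2,0,8.7],[0,0,0,5.2,-1.2,0,8.7],[0,0,0,5.2,-1.2,0,8.7],[0,0,0,5.2,-1.2,0,8.7],[0,0,0,5.2,-1.2,0,8.7],[0,0,0,5.2,-1.2,0,8.7],[0,0,0,0,0,0,8.7],[0,0,0,0,0,0,8.7]]'
python3 - <<'E'
from h import *
im,d,P=shot('wrist','w2'); i=im.astype(int)
m=(i[...,0]>110)&(i[...,1]<90)&(i[...,2]<90)&(P[...,2]>52)&(P[...,2]<75)
n,lab,stt,cen=cv2.connectedComponentsWithStats(m.astype(np.uint8)); k=1+np.argmax(stt[1:,4]); q=P[lab==k]
print(stt[k],q.mean(0),cv2.minEnclosingCircle(q[:,:2].astype(np.float32)),np.median(q[:,2]))
c=cv2.minEnclosingCircle(q[:,:2].astype(np.float32))[0]
plan(c[0],c[1],20,84.8)
E
```

```text
time: 4.15
position: [454.9, 247.1, 232.9]
tcp_rot: [180.0, 0.0, 84.6]
ft_force: [0.5, 0.7, -0.0]
finger_gap: 87.0
grip_force: 0.0
[244 157   1   1   1] [438.23531635 262.86549126  63.17707703] ((438.2353210449219, 262.865478515625), 9.999999747378752e-05) 63.17707703367387
t 4.2 pos [455.1 246.8 232.9] [1.7998e+02 4.0000e-02 8.4580e+01] turn [ 0.02  0.04 -0.22] shift cm [ 1.45 -1.82 21.29]
```

```bash
python3 - <<'E'
from h import *
W=np.load('pics/w2.npz');P=W['P'];im=W['im'].astype(int)
m=(P[...,2]>55)&(P[...,2]<70)
n,lab,stt,cen=cv2.connectedComponentsWithStats(m.astype(np.uint8))
for k in range(1,n):
    if stt[k,4]>300:
        q=P[lab==k]; print(stt[k],cen[k],q.mean(0).round(1),cv2.minEnclosingCircle(q[:,:2].astype(np.float32)),np.median(q[:,2]),np.median(im[lab==k],0))
E
```

```text
[445   0  34  64 584] [457.1489726   33.90410959] [698.8 384.9  61.4] ((702.9871826171875, 389.8297424316406), 37.98075866699219) 61.54770609205315 [ 46.  59. 116.]
[ 231  111   52   51 2024] [256.54644269 135.87005929] [455.8 286.7  63.1] ((455.7857666015625, 286.3097839355469), 30.779911041259766) 63.071053416639415 [98. 45. 44.]
[ 319  131   51   50 1911] [344.16640502 155.24280481] [560.2 253.8  62.9] ((561.0545043945312, 252.9964599609375), 30.904115676879883) 62.968018674139785 [ 68. 164.  92.]
[465 137  34  86 690] [476.35797101 175.31594203] [734.8 211.9  61.1] ((741.5343627929688, 204.0182342529297), 59.089500427246094) 61.25682437531955 [ 45.   63.5 139.5]
```

View pics/w2.png

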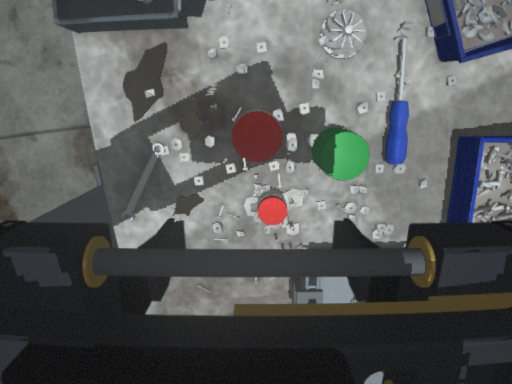

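The wrist view shows the pot as a shadowed red disc at (257,136), with the green jar at (344,155) clear of the fingers. Descending to grasp.

```bash
python3 -m pendant '[[0,0,0,4.0,-0.3,0,8.7],[0,0,0,0,0,5,8.7],[0,0,0,0,0,5,8.7],[0,0,0,0,0,5,8.7],[0,0,0,0,0,3,8.7],[0,0,0,0,0,2,8.7],[0,0,0,0,0,1.2,8.7],[0,0,0,0,0,0,8.7],[0,0,0,0,0,0,5],[0,0,0,0,0,0,5],[0,0,0,0,0,0,5],[0,0,0,0,0,0,5],[0,0,0,0,0,0,5]]'
```

```text
time: 5.82
position: [456.0, 288.9, 21.5]
tcp_rot: [179.9, -0.0, 84.7]
ft_force: [-0.1, -1.0, 3.4]
finger_gap: 61.0
grip_force: 30.0
```

```bash
python3 -m pendant '[[0,0,0,0,0,-1,5],[0,0,0,0,0,-3,5],[0,0,0,0,0,-4,5],[0,0,0,0,0,-4,5],[0,0,0,0,0,-4,5],[0,0,0,0,0,-3,5],[0,0,0,0,0,-1,5],[0,0,0,0,0,0,5]]'
python3 - <<'E'
from h import *
print(get_obs()['finger_gap'],get_obs()['ft_force'])
plan(591.2,-94.3,220,84.8)
E
```

```text
time: 6.82
position: [455.0, 288.5, 220.5]
tcp_rot: [-180.0, 0.0, 84.7]
ft_force: [-0.3, -0.6, -3.3]
finger_gap: 61.1
grip_force: 30.0
61.06153798877209 [-0.29612999 -0.61469922 -3.26656686]
t 6.83 pos [455.  288.5 220.5] [-1.7998e+02  1.0000e-02  8.4690e+01] turn [-0.02  0.   -0.11] shift cm [-36.89  17.03   0.05]
```

```bash
python3 -m pendant '[[0,0,0,-2.0,1.0,0,5],[0,0,0,-4.0,1.8,0,5],[0,0,0,-4.5,2.1,0,5],[0,0,0,-4.5,2.1,0,5],[0,0,0,-4.5,2.1,0,5],[0,0,0,-4.5,2.1,0,5],[0,0,0,-4.5,2.1,0,5],[0,0,0,-4.0,1.8,0,5],[0,0,0,-3.0,1.4,0,5],[0,0,0,-1.4,0.6,0,5],[0,0,0,0,0,0,5],[0,0,0,0,0,0,5]]'
python3 - <<'E'
from h import *
plan(591.2,-94.3,95,84.8)
E
```

```text
time: 8.32
position: [590.8, -93.3, 220.2]
tcp_rot: [-179.9, -0.1, 84.7]
ft_force: [0.4, 0.1, -2.5]
finger_gap: 61.4
grip_force: 30.0
t 8.32 pos [590.8 -93.3 220.2] [-1.7993e+02 -5.0000e-02  8.4740e+01] turn [-0.07 -0.05 -0.06] shift cm [-0.1   0.04 12.52]
```

```bash
python3 -m pendant '[[0,0,0,0,0,3,5],[0,0,0,0,0,4,5],[0,0,0,0,0,3,5],[0,0,0,0,0,1.5,5],[0,0,0,0,0,0.7,5],[0,0,0,0,0,0.2,5],[0,0,0,0,0,0.2,5],[0,0,0,0,0,0,5]]'
```

```text
time: 9.32
position: [591.9, -94.9, 95.6]
tcp_rot: [179.9, 0.0, 84.7]
ft_force: [0.1, -0.1, -2.3]
finger_gap: 61.2
grip_force: 30.0
```

```bash
python3 -m pendant '[[0,0,0,0,0,0.15,5],[0,0,0,0,0,0.1,5],[0,0,0,0,0,0,5]]'; python3 -m pendant '[[0,0,0,0,0,0.1,5],[0,0,0,0,0,0,5]]'
```

```text
time: 9.7
position: [591.2, -94.7, 92.2]
tcp_rot: [-180.0, -0.0, 84.7]
ft_force: [-0.1, 0.5, -2.8]
finger_gap: 61.4
grip_force: 30.0
time: 9.95
position: [591.5, -94.8, 91.6]
tcp_rot: [180.0, 0.0, 84.7]
ft_force: [-0.8, 0.6, -0.8]
finger_gap: 61.0
grip_force: 30.0
```

```bash
python3 -m pendant '[[0,0,0,0,0,0.05,5],[0,0,0,0,0,0,6.6],[0,0,0,0,0,0,7.5],[0,0,0,0,0,0,8.5],[0,0,0,0,0,0,8.5],[0,0,0,0,0,0,8.5],[0,0,0,0,0,-2,8.5],[0,0,0,0,0,-4,8.5],[0,0,0,0,0,-5,8.5],[0,0,0,0,0,-2,8.5],[0,0,0,0,0,0,8.5]]'
python3 - <<'E'
from h import *
plan(425,-332,220,118.3)
plan(450,-370,220,118.3)
E
```

```text
time: 11.32
position: [592.6, -95.1, 223.4]
tcp_rot: [179.7, 0.1, 84.7]
ft_force: [0.4, 0.5, -0.7]
finger_gap: 85.1
grip_force: 0.0
t 11.32 pos [592.6 -95.1 223.4] [1.7974e+02 5.0000e-02 8.4690e+01] turn [  0.23   0.12 -33.61] shift cm [-12.92 -25.99   0.34]
t 11.32 pos [592.6 -95.1 223.4] [1.7974e+02 5.0000e-02 8.4690e+01] turn [  0.23   0.12 -33.61] shift cm [-17.45 -25.59   0.34]
```

```bash
python3 -m pendant '[[0,0,-8.4,0,0,0,4],[0,0,-8.4,0,0,0,4],[0,0,-8.4,0,0,0,4],[0,0,-8.4,0,0,0,4],[0,0,0,-2.2,-3.2,0,4],[0,0,0,-3.2,-4.8,0,4],[0,0,0,-3.2,-4.8,0,4],[0,0,0,-3.2,-4.8,0,4],[0,0,0,-3.2,-4.8,0,4],[0,0,0,-2.4,-3.2,0,4],[0,0,0,0,0,0,4],[0,0,0,0,0,0,4]]'
python3 - <<'E'
from h import *
im,d,P=shot('wrist','w3')
c0=np.array([424,-332]); r=np.linalg.norm(P[...,:2]-c0,axis=-1)
def rect(n,lo,hi):
    q=P[(r<55)&(P[...,2]>lo)&(P[...,2]<hi)]; a=cv2.minAreaRect(q[:,:2].astype(np.float32)); print(n,len(q),np.round(a[0],1),np.round(a[1],1),round(a[2],1),'zmax',np.percentile(q[:,2],95).round(1)); return a
a=rect('tab',60,75); rect('bridge',33,40)
plan(a[0][0],a[0][1],40,118.3)
shot('top','top1'); 
T=np.load('pics/top1.npz');P=T['P'];m=(P[...,2]>118)&(P[...,2]<145)&(P[...,1]<-40)&(P[...,1]>-150)&(abs(P[...,0]-590)<70)
q=P[m];print('pot',len(q),cv2.minEnclosingCircle(q[:,:2].astype(np.float32)),q[:,2].mean(),q[:,2].std())
cv2.imwrite('pics/c2.png',np.hstack([cv2.resize(T['im'][120:215,200:320],None,fx=3.3,fy=3.3),cv2.resize(im[60:250,140:380],None,fx=1.65,fy=1.65)])[...,::-1])
E
```

```text
time: 12.82
position: [447.8, -368.2, 218.9]
tcp_rot: [-180.0, -0.2, 118.3]
ft_force: [-0.5, 0.4, -0.8]
finger_gap: 40.0
grip_force: 0.0
tab 371 [ 425.6 -334.3] [10.5 43.3] 27.9 zmax 68.2
bridge 1225 [ 421.2 -336.7] [35.4 67.8] 28.7 zmax 38.4
t 12.88 pos [ 448.3 -367.9  219.4] [-1.7999e+02 -1.5000e-01  1.1832e+02] turn [-0.01 -0.15  0.02] shift cm [ 4.03 -0.4  17.94]
pot 408 ((591.2809448242188, -96.08102416992188), 30.918087005615234) 131.15541381162495 2.9718572085031703
```

View pics/c2.png

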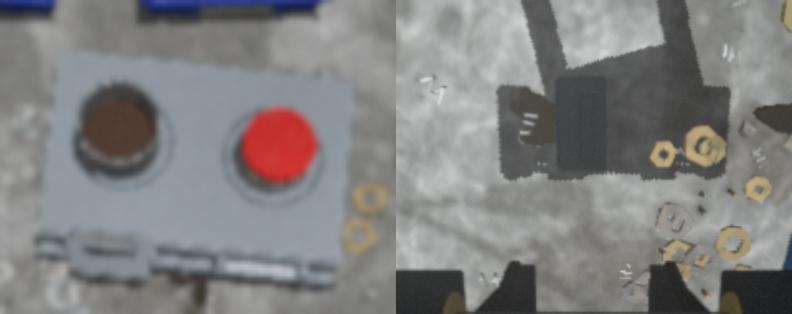

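The pot stands upright, centred in the ring (red lid at (279,145)). Measured at (591.3, −96.1) against the (591.2, −96.3) target. The holder is at (582,123) in the right-hand crop. Now grasping its tab.

```bash
python3 -m pendant '[[0,0,0,2,-0.2,0,4],[0,0,0,2,-0.2,3,4],[0,0,0,0,0,5,4],[0,0,0,0,0,4,4],[0,0,0,0,0,3,4],[0,0,0,0,0,1.5,4],[0,0,0,0,0,0.7,4],[0,0,0,0,0,0,4],[0,0,0,0,0,0,4]]'
python3 - <<'E'
from h import *
plan(425.6,-334.3,39.5,118.3)
E
```

```text
time: 14.05
position: [426.7, -336.7, 50.2]
tcp_rot: [180.0, 0.1, 118.3]
ft_force: [0.4, 0.5, 0.2]
finger_gap: 40.0
grip_force: 0.0
t 14.05 pos [ 426.7 -336.7   50.2] [1.7997e+02 1.2000e-01 1.1829e+02] turn [ 0.03  0.12 -0.01] shift cm [0.26 0.01 1.07]
```

```bash
python3 -m pendant '[[0,0,0,0.25,0,0.6,4],[0,0,0,0,0,0.45,4],[0,0,0,0,0,0,4],[0,0,0,0,0,0,1.8],[0,0,0,0,0,0,0.5],[0,0,0,0,0,0,0.5],[0,0,0,0,0,0,0.5],[0,0,0,0,0,0,0.5],[0,0,0,0,0,0,0.5]]'
```

```text
time: 15.18
position: [424.7, -333.7, 38.3]
tcp_rot: [180.0, 0.0, 118.3]
ft_force: [0.5, 0.1, 0.4]
finger_gap: 5.6
grip_force: 0.0
```

```bash
python3 - <<'E'
from h import *
print(get_obs()['finger_gap'],get_obs()['grip_force'])
im,_,_=shot('wrist','w4'); s,_,_=shot('side','s4')
cv2.imwrite('pics/c4.png',np.hstack([cv2.resize(s[130:220,310:410],(444,400)),cv2.resize(im[150:350,170:340],(340,400))])[...,::-1])
E
```

```text
5.617825497877888 0.0
```

View pics/c4.png

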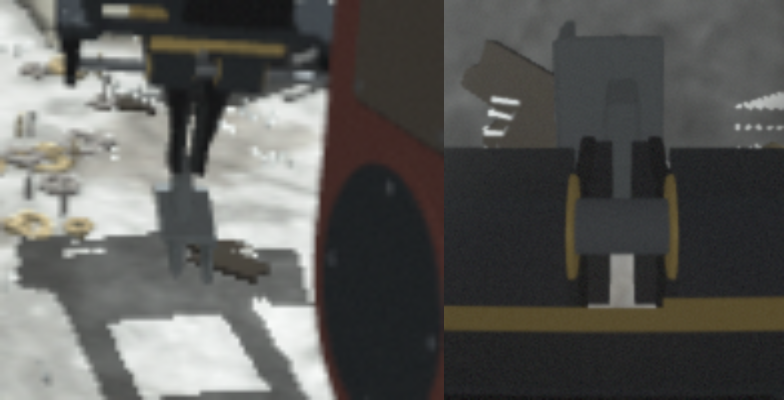

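The side crop shows the fingers over the holder at (185,215). The wrist crop shows the tab between the fingers at (620,165), but with no grip force. I'll command fully closed.

```bash
python3 -m pendant '[[0,0,0,0,0,0,0],[0,0,0,0,0,0,0],[0,0,0,0,0,0,0],[0,0,0,0,0,0,0]]'; python3 - <<'E'
from h import *
W=np.load('pics/w4.npz');P=W['P']
c0=np.array([424,-332]); r=np.linalg.norm(P[...,:2]-c0,axis=-1)
for z0,z1 in ((60,72),(33,41),(28,50)):
    q=P[(r<60)&(P[...,2]>z0)&(P[...,2]<z1)]
    print(len(q),cv2.minAreaRect(q[:,:2].astype(np.float32)),np.median(q[:,2])) if len(q)>3 else 0
E
```

```text
time: 15.78
position: [424.7, -333.7, 38.4]
tcp_rot: [180.0, 0.0, 118.3]
ft_force: [-0.3, -0.0, 0.7]
finger_gap: 0.8
grip_force: 0.0
742 ((419.68414306640625, -328.0858459472656), (20.489187240600586, 29.554059982299805), 5.802643299102783) 66.95382369428339
2271 ((415.3544921875, -324.60601806640625), (35.97895812988281, 43.718318939208984), 28.80992317199707) 37.10596757338024
2428 ((414.38134765625, -325.0186462402344), (37.91096496582031, 43.689456939697266), 29.407190322875977) 37.0883730709796
```

```bash
python3 - <<'E'
from h import *
A=R.from_euler('z',-28.3,degrees=True)
def loc(P): return A.apply((P-np.array([424.7,-333.7,0])).reshape(-1,3)).reshape(P.shape)
for f,w in (('s4',(335,375,165,200)),('side0',(335,375,160,200)),('w4',(225,285,160,260))):
    P=np.load(f'pics/{f}.npz')['P'];L=loc(P);u0,u1,v0,v1=w
    print(f)
    for v in range(v0,v1,3 if f!='w4' else 8): print(v,' '.join('%d/%d/%d'%tuple(np.nan_to_num(L[v,u],nan=-999)) for u in range(u0,u1,4 if f!='w4' else 6)))
E
```

```text
s4
165 33/-133/0 19/-139/-1 6/-141/-1 -5/-140/0 2/9/79 -8/12/81 -45/-150/-2 -57/-148/0 -70/-148/0 -80/-133/9
168 34/-114/0 21/-119/-1 8/-117/0 -3/-117/1 0/0/65 -9/11/71 -43/-126/0 -55/-125/0 -68/-130/0 -81/-132/0
171 35/-92/1 22/-99/-1 9/-97/0 5/-35/34 1/20/65 -27/-100/1 -41/-107/-1 -53/-107/0 -67/-112/-1 -80/-115/-2
174 35/-77/-1 23/-75/0 11/-77/0 7/-15/35 0/16/54 -16/-19/35 -40/-92/-3 -52/-88/0 -64/-90/0 -77/-94/-1
177 36/-59/-1 24/-58/0 11/-63/-2 8/2/35 0/20/46 -15/-1/35 -38/-69/-1 -50/-71/-1 -63/-72/-1 -74/-70/0
180 36/-46/-4 25/-39/0 12/-44/-1 9/18/34 -2/16/34 -14/16/35 -36/-50/-1 -48/-49/0 -60/-51/0 -74/-61/-4
183 37/-24/-2 26/-23/-1 13/-26/-2 10/34/33 -1/31/32 -12/33/35 -34/-32/-1 -46/-32/0 -59/-35/-1 -70/-33/0
186 38/-7/-3 26/-7/-2 15/-2/1 2/-10/-2 -2/30/22 -18/6/9 -31/-6/3 -43/-7/3 -56/-14/0 -69/-16/0
189 40/16/0 28/14/0 16/9/-1 4/7/-2 -8/4/-2 -18/10/1 -30/10/2 -42/8/2 -53/11/5 -68/-2/-2
192 40/29/-1 28/28/-1 17/26/-1 5/26/-1 -6/24/-1 -18/21/-1 -29/22/0 -42/18/-1 -52/27/4 -65/17/0
195 41/47/0 29/41/-3 18/43/-1 6/39/-3 -4/44/0 -16/41/0 -28/37/-1 -40/33/-3 -52/33/-2 -64/32/-2

[... 2026 characters left out ...]
 -6/12/37 -2/20/63 1/21/65 5/17/52 9/12/37 13/12/36
208 -23/3/29 -18/6/36 -14/6/37 -10/7/38 -6/6/36 -1/17/67 1/17/67 4/16/65 9/6/36 14/6/35
216 -26/-11/5 -18/1/38 -14/1/37 -10/0/37 -6/0/37 -2/12/67 1/12/67 4/11/66 9/0/37 16/-12/2
224 -10/38/144 -8/37/144 -14/-5/37 -8/11/78 -5/9/74 -2/6/66 1/6/66 4/10/75 7/11/79 11/11/79
232 -9/38/151 -7/38/151 -10/11/89 -7/11/88 -4/10/86 -2/2/67 1/2/67 4/10/86 7/11/89 10/11/89
240 -8/38/156 -7/38/155 -10/11/99 -7/10/95 -4/9/95 -2/-3/66 1/-3/66 4/10/96 7/9/94 9/11/99
248 -8/38/161 -7/36/157 -6/31/147 -7/10/104 -4/10/104 -2/-8/67 1/-7/68 3/10/104 6/9/103 9/11/107
256 -8/37/163 -7/34/158 -5/32/155 -4/32/154 -2/32/155 0/32/155 0/32/154 2/32/155 4/32/154 5/32/154
```

Both cameras put the real fingertips about 32 mm above the reported TCP, so the fingers closed above the tab. I'll open and measure that offset exactly.

```bash
python3 -m pendant '[[0,0,0,0,0,0,3],[0,0,0,0,0,0,3],[0,0,0,0,0,0,3],[0,0,0,0,0,0,3],[0,0,0,0,0,0,3]]'; python3 - <<'E'
from h import *
o=get_obs();im,d,P=shot('wrist','w5')
A=R.from_euler('xyz',o['tcp_rot'],degrees=True).inv()
L=A.apply((P-o['position']).reshape(-1,3)).reshape(P.shape) # tool frame
for nm,W in (('now',L),):
    for v in range(200,236,2): print(v,' '.join('%d/%d/%d'%tuple(np.nan_to_num(W[v,u],nan=-999)) for u in range(215,300,6)))
E
```

```text
time: 16.4
position: [424.7, -333.7, 38.3]
tcp_rot: [-180.0, -0.0, 118.3]
ft_force: [0.0, -0.2, -0.3]
finger_gap: 29.6
grip_force: 0.0
200 2/-34/34 2/-29/34 12/-21/1 12/-17/1 12/-13/0 12/-9/1 19/-4/-22 20/0/-25 20/2/-25 12/7/2 12/11/1 1/18/37 0/22/38 1/27/37 1/32/37
202 0/-34/33 0/-29/33 11/-21/1 10/-17/1 11/-13/0 11/-9/0 20/-4/-27 20/0/-28 20/2/-28 10/7/1 10/11/2 0/18/38 0/22/37 0/27/37 0/32/37
204 0/-34/33 -1/-29/33 9/-21/1 9/-17/1 9/-13/1 9/-9/1 19/-4/-28 19/0/-28 19/2/-29 9/7/1 9/11/1 -1/18/36 -1/22/36 -2/27/38 -2/32/37
206 -2/-34/33 -2/-29/33 8/-21/0 7/-17/1 8/-13/1 8/-9/1 17/-4/-28 18/0/-29 18/2/-29 7/7/1 8/11/0 -3/18/37 -4/23/38 -4/27/38 -3/32/37
208 -4/-34/34 -4/-29/34 6/-21/1 6/-17/1 6/-13/1 6/-9/1 16/-4/-28 16/0/-28 17/2/-29 6/7/1 6/11/1 -5/18/37 -5/23/37 -6/28/38 -5/32/36
210 -6/-34/33 -6/-29/34 4/-21/1 5/-17/1 5/-13/1 5/-9/1 15/-4/-29 15/0/-28 15/2/-28 5/7/1 5/11/0 -7/18/36 -7/23/38 -7/27/37 -7/32/38
212 -7/-34/33 -8/-30/35 3/-21/1 3/-17/1 3/-13/1 3/-9/2 14/-4/-28 14/0/-28 14/2/-28 3/7/1 -999/-999/-999 -9/18/37 -9/23/38 -9/28/37 -9/32/37
214 -9/-34/34 -9/-29/32 1/-21/2 2/
[... 835 characters left out ...]
-17/-38 6/-14/-31 -6/-13/1 -6/-9/0 5/-4/-27 5/0/-28 5/2/-28 -6/7/0 -6/11/1 -20/18/36 10/15/-39 10/18/-39 11/21/-43
228 11/-22/-46 -999/-999/-999 10/-16/-42 6/-14/-32 -7/-13/0 -8/-9/1 4/-4/-27 4/0/-29 4/2/-29 -7/7/1 -7/11/0 -22/18/36 9/15/-41 10/18/-42 11/21/-45
230 11/-22/-48 11/-19/-49 10/-16/-45 4/-14/-31 -9/-13/2 -9/-9/0 3/-4/-28 3/0/-28 3/2/-28 -9/7/1 -9/11/0 -24/18/37 10/15/-45 10/18/-44 11/21/-47
232 11/-22/-51 10/-19/-49 10/-16/-48 3/-14/-32 -10/-13/0 -10/-9/0 1/-4/-27 2/0/-30 1/2/-28 -10/7/1 -11/11/1 -26/18/37 10/14/-47 10/18/-47 11/20/-51
234 11/-21/-53 9/-19/-49 10/-16/-50 2/-14/-32 -12/-13/2 -12/-9/1 0/-4/-27 1/0/-29 0/2/-28 -12/7/1 -12/11/1 -27/18/35 10/14/-50 10/17/-50 11/20/-53
```

Fingertips measured at tool z ≈ −31 mm. I'll go 30 mm lower and grip.

```bash
python3 -m pendant '[[0,0,0,0,0,1.2,3],[0,0,0,0,0,1.0,3],[0,0,0,0,0,0.6,3],[0,0,0,0,0,0,3],[0,0,0,0,0,0,3]]'; python3 -m pendant '[[0,0,0,0,0,0,2],[0,0,0,0,0,0,0.4],[0,0,0,0,0,0,0.4],[0,0,0,0,0,0,0.4],[0,0,0,0,0,0,0.4],[0,0,0,0,0,0,0.4]]'
```

```text
time: 17.08
position: [424.8, -333.9, 10.5]
tcp_rot: [180.0, 0.0, 118.3]
ft_force: [-0.2, -0.7, -0.0]
finger_gap: 29.7
grip_force: 0.0
time: 17.82
position: [424.9, -333.8, 10.5]
tcp_rot: [180.0, 0.0, 118.3]
ft_force: [-0.2, 0.6, 0.6]
finger_gap: 9.6
grip_force: 30.0
```

```bash
python3 -m pendant '[[0,0,0,0,0,-1,0.4],[0,0,0,0,0,-3,0.4],[0,0,0,0,0,-4,0.4],[0,0,0,0,0,-4,0.4],[0,0,0,0,0,-3,0.4],[0,0,0,0,0,-2,0.4],[0,0,0,0,0,0,0.4],[0,0,0,0,0,0,0.4]]'; python3 - <<'E'
from h import *
o=get_obs();im,d,P=shot('wrist','w6')
A=R.from_euler('xyz',o['tcp_rot'],degrees=True).inv()
L=A.apply((P-o['position']).reshape(-1,3)).reshape(P.shape)
m=(L[...,2]>-32)&(L[...,2]<-18)&(abs(L[...,0])<50)&(abs(L[...,1])<12); q=L[m];print('tab',len(q),q.min(0),q.max(0))
m=(L[...,2]>-32+24)&(L[...,2]<14)&(abs(L[...,0])<50)&(abs(L[...,1])<40); q=L[m];print('bridge',len(q),np.percentile(q,[1,50,99],axis=0).round(1))
e=q[q[:,0]>15]; 
for lo,hi,nm in ((-60,-10,'faceedge'),(5,60,'rear')):
    pts=[]
    for x in range(0,32,3):
        s=q[(abs(q[:,0]-x)<1.5)]
        if len(s): pts.append((x,s[:,1].min() if lo<-50 else s[:,1].max()))
    pts=np.array(pts); k=np.polyfit(pts[:,0],pts[:,1],1); print(nm,np.degrees(np.arctan(k[0])).round(2),np.polyval(k,0).round(2))
plan(480,-150,180,84.85)
E
```

```text
time: 18.82
position: [424.2, -333.2, 179.4]
tcp_rot: [-180.0, -0.1, 118.3]
ft_force: [0.0, -1.0, -1.0]
finger_gap: 9.9
grip_force: 30.0
tab 1487 [  8.5104014  -11.99131142 -31.97530865] [ 34.30742962  11.99969754 -21.92221776]
bridge 70 [[ 28.2 -23.2  -7.7]
 [ 32.3 -18.1   1.3]
 [ 34.2   2.5   8.3]]
faceedge -0.8 -17.69
rear 81.88 -207.28
t 18.88 pos [ 424.  -333.   178.9] [-1.7996e+02 -1.3000e-01  1.1828e+02] turn [-0.07 -0.12 33.43] shift cm [18.73  3.93 -0.11]
```

```bash
cat > inhand.py <<'E'
from h import *
import sys
o=get_obs();im,d,P=shot('wrist',sys.argv[1])
A=R.from_euler('xyz',o['tcp_rot'],degrees=True).inv()
L=A.apply((P-o['position']).reshape(-1,3)).reshape(P.shape)
m=(L[...,2]>-31)&(L[...,2]<-21)&(abs(L[...,0])<50)&(abs(L[...,1])<40); q=L[m]
print('bridge',len(q),np.percentile(q,[0,1,50,99,100],axis=0).round(1).tolist())
a=np.array([[x,q[abs(q[:,0]-x)<1][:,1].min(),q[abs(q[:,0]-x)<1][:,1].max()] for x in range(12,33,2)])
for j in (1,2): k=np.polyfit(a[:,0],a[:,j],1); print('edge',np.degrees(np.arctan(k[0])).round(2),np.polyval(k,0).round(2))
b=np.array([[y,q[abs(q[:,1]-y)<1][:,0].max()] for y in range(-20,13,2)]);k=np.polyfit(b[:,0],b[:,1],1);print('end x',np.degrees(np.arctan(k[0])).round(2),np.polyval(k,0).round(2), b[:,1].round(1))
print('tilt plane',np.linalg.lstsq(np.c_[q[:,:2],np.ones(len(q))],q[:,2],rcond=None)[0].round(3))
E
python3 inhand.py w7
```

```text
bridge 2420 [[-1.5, -23.6, -31.0], [3.8, -21.8, -28.5], [23.6, -6.7, -26.6], [34.1, 13.6, -22.6], [34.4, 14.0, -21.0]]
edge 0.14 -22.59
edge -1.47 14.26
end x 0.13 34.22 [34.2 34.1 34.1 34.1 34.2 34.2 34.3 34.2 34.2 34.4 34.2 34.2 34.3 34.2
 34.4 34.1 34.2]
tilt plane [ 2.0000e-02 -1.0000e-02 -2.7035e+01]
```

```bash
python3 -m pendant '[[0,0,8.4,0,0,0,0.4],[0,0,8.4,0,0,0,0.4],[0,0,8.4,0,0,0,0.4],[0,0,8.2,0,0,0,0.4],[0,0,0,2.7,0.8,0,0.4],[0,0,0,4,1.2,0,0.4],[0,0,0,4,1.2,0,0.4],[0,0,0,4,1.2,1,0.4],[0,0,0,3,0.9,1,0.4],[0,0,0,1,0.2,1,0.4],[0,0,0,0,0,0,0.4],[0,0,0,0,0,0,0.4]]'; cat > meas.py <<'E'
from h import *
import sys
o=get_obs();im,d,P=shot('wrist',sys.argv[1])
A=R.from_euler('xyz',o['tcp_rot'],degrees=True)
L=A.inv().apply((P-o['position']).reshape(-1,3)).reshape(P.shape); z=P[...,2]
# bay strip: z 45..58, within 60 of slot guess
S=np.array([496.6,-87.5])
n=np.linalg.norm(P[...,:2]-S,axis=-1)
q=L[(z>63)&(z<78)&(n<60)]; 
ax=[]
s=A.inv().apply(np.r_[S,70]-o['position']); print('guess tool',s.round(1))
sx=L[(z>46)&(z<57)&(n<45)&(abs(L[...,1]-s[1])<8)]; print('strip n',len(sx),'x',sx[:,0].min().round(1),sx[:,0].max().round(1),'y',np.percentile(sx[:,1],[2,98]).round(1))
f=[];l=[];b=[]
for x in np.arange(max(s[0]-28,8),s[0]+28,1.5):
    t=q[abs(q[:,0]-x)<0.8]; fr=t[t[:,1]<s[1]-3]; re=t[t[:,1]>s[1]+3]
    if len(fr) and len(re): f.append((x,fr[:,1].min()));l.append((x,fr[:,1].max()));b.append((x,re[:,1].min()))
for nm,a in (('front',f),('lipin',l),('back',b)):
    a=np.array(a);k=np.polyfit(*a.T,1);a=a[abs(a[:,1]-np.polyval(k,a[:,0]))<1.2];k=np.polyfit(*a.T,1);print(nm,len(a),np.degrees(np.arctan(k[0])).round(2),np.polyval(k,s[0]).round(2))
# stops: along tool x, samples in slot centre line
c=(abs(L[...,1]-s[1])<2)&(n<60); r=np.c_[L[c][:,0],z[c]]; r=r[r[:,0].argsort()]
print([(round(float(a),1),int(h)) for a,h in r if abs(abs(a-s[0])-33)<7][::2])
E
python3 meas.py w8; python3 -c "
from h import *
plan(496.6,-87,150,84.85)"
```

```text
time: 20.42
position: [495.9, -153.3, 150.3]
tcp_rot: [-180.0, 0.0, 84.8]
ft_force: [0.1, -0.3, -1.0]
finger_gap: 9.5
grip_force: 30.0
guess tool [65.6 -5.2 80.3]
strip n 640 x 31.3 110.0 y [-11.1  -1. ]
front 38 -0.65 -14.51
lipin 38 -0.5 -11.25
back 38 -0.12 0.87
[(25.6, 301), (25.6, 289), (25.6, 286), (25.6, 288), (25.6, 295), (25.6, 297), (25.6, 292), (25.7, 288), (25.7, 301), (25.7, 292), (25.7, 299), (25.7, 286), (25.7, 297), (25.7, 286), (25.7, 290), (25.7, 301), (25.7, 295), (25.7, 293), (25.7, 295), (25.7, 286), (25.7, 287), (25.7, 284), (25.7, 287), (25.7, 298), (25.7, 289), (25.7, 287), (25.7, 290), (25.7, 285), (25.7, 299), (25.7, 292), (25.7, 298), (25.7, 288), (25.7, 296), (25.7, 301), (25.7, 291), (25.7, 293), (25.7, 294), (25.7, 286), (25.8, 297), (25.8, 289), (25.8, 284), (25.8, 298), (25.8, 292), (25.8, 296), (25.8, 290), (25.8, 289), (25.8, 176), (25.8, 302), (25.8, 301), (25.8, 296), (25.8, 294), (25.8, 293), (25.8, 287), (25.8, 295), (25.8, 300), (25.8, 297), (25.8, 286), (25.8, 297), (25.8, 283), (25.8, 296), (25.8, 284), (25.8, 292), (25.8, 292), (25.8, 294), (
[... 9819 characters left out ...]
 (34.0, 174), (34.1, 174), (34.5, 51), (34.6, 51), (35.5, 51), (35.7, 52), (36.4, 50), (36.5, 51), (37.4, 50), (37.6, 52), (38.4, 50), (38.5, 51), (39.3, 50), (39.4, 51), (92.3, 50), (92.3, 50), (93.2, 51), (93.2, 50), (94.0, 52), (94.0, 51), (94.9, 51), (95.0, 51), (95.8, 51), (95.9, 50), (98.2, 33), (98.2, 54), (98.2, 32), (98.2, 44), (98.2, 64), (98.2, 32), (98.3, 53), (98.4, 53), (98.5, 70), (98.6, 68), (98.8, 67), (99.4, 69), (99.5, 68), (100.2, 69), (100.3, 69), (100.3, 68), (101.1, 69), (101.2, 68), (101.8, 70), (101.9, 69), (102.0, 68), (102.7, 70), (102.8, 68)]
t 20.48 pos [ 496.1 -153.5  150.6] [1.7999e+02 3.0000e-02 8.4810e+01] turn [ 0.01  0.03 -0.04] shift cm [ 6.63 -0.54  0.06]
```

Slot in the tool frame: centre at (65.2, −5.2), about −0.3° of turn needed. The holder sits at about (−0.5, −0.1) in the hand. Moving over the slot.

```bash
python3 -m pendant '[[0,0,0,1.5,-0.11,0,0.4],[0,0,0,2.5,-0.2,0,0.4],[0,0,0,1.8,-0.15,0,0.4],[0,0,0,0.77,-0.05,0,0.4],[0,0,-0.3,0,0,1,0.4],[0,0,0,0,0,2,0.4],[0,0,0,0,0,2,0.4],[0,0,0,0,0,0.8,0.4],[0,0,0,0,0,0,0.4],[0,0,0,0,0,0,0.4],[0,0,0,0,0,0,0.4]]'; python3 - <<'E'
from h import *
plan(496.6,-87,85,85.1)
print(get_obs()['ft_force'])
E
```

```text
time: 21.85
position: [497.6, -86.7, 93.2]
tcp_rot: [179.9, 0.0, 85.2]
ft_force: [0.1, -0.1, -1.8]
finger_gap: 9.6
grip_force: 30.0
t 21.85 pos [497.6 -86.7  93.2] [1.7991e+02 2.0000e-02 8.5180e+01] turn [0.09 0.02 0.08] shift cm [-0.03 -0.1   0.82]
[ 0.07526962 -0.12857511 -1.77686989]
```

```bash
python3 -m pendant '[[0,0,0,-0.08,-0.05,0.4,0.4],[0,0,0,0,0,0.4,0.4],[0,0,0,0,0,0.3,0.4],[0,0,0,0,0,0.3,0.4],[0,0,0,0,0,0.2,0.4],[0,0,0,0,0,0,0.4]]'; python3 -c "
from h import *
for i in range(2): o=get_obs();print(o['position'].round(1),o['ft_force'].round(1),o['moment'].round(2))"
```

```text
time: 22.6
position: [496.2, -87.2, 76.1]
tcp_rot: [-180.0, -0.0, 85.2]
ft_force: [0.9, -0.0, -0.3]
finger_gap: 9.7
grip_force: 30.0
[496.2 -87.2  76.1] [ 0.9 -0.  -0.3] [-0.01 -0.12 -0.02]
[496.2 -87.2  76.1] [ 0.9 -0.  -0.3] [-0.01 -0.12 -0.02]
```

```bash
python3 -m pendant '[[0,0,0,0,0,0.4,0.4],[0,0,0,0,0,0.4,0.4],[0,0,0,0,0,0.3,0.4],[0,0,0,0,0,0.2,0.4],[0,0,0,0,0,0,0.4]]'; python3 -c "
from h import *
for i in range(1): o=get_obs();print(o['position'].round(1),o['ft_force'].round(1),o['moment'].round(2))"
```

```text
time: 23.22
position: [496.2, -87.2, 63.1]
tcp_rot: [-180.0, -0.0, 85.2]
ft_force: [0.5, 0.6, -0.3]
finger_gap: 9.8
grip_force: 30.0
[496.2 -87.2  63.1] [ 0.5  0.6 -0.3] [-0.06 -0.02 -0.01]
```

```bash
python3 -m pendant '[[0,0,0,0,0,0.3,0.4],[0,0,0,0,0,0.3,0.4],[0,0,0,0,0,0.2,0.4],[0,0,0,0,0,0,0.4]]';python3 -m pendant '[[0,0,0,0,0,0.2,0.4],[0,0,0,0,0,0.1,0.4],[0,0,0,0,0,0,0.4]]'
```

```text
time: 23.72
position: [496.8, -87.4, 55.9]
tcp_rot: [180.0, 0.0, 85.2]
ft_force: [-1.6, -0.1, 5.0]
finger_gap: 9.9
grip_force: 30.0
time: 24.1
position: [496.8, -87.4, 53.0]
tcp_rot: [180.0, 0.0, 85.2]
ft_force: [-2.4, 0.4, 6.4]
finger_gap: 9.8
grip_force: 30.0
```

```bash
python3 -m pendant '[[0,0,0,0,0,0.15,0.4],[0,0,0,0,0,0,0.4],[0,0,0,0,0,0,0.4]]';python3 -m pendant '[[0,0,0,0,0,0.1,0.4],[0,0,0,0,0,0,0.4],[0,0,0,0,0,0,0.4]]';python3 -m pendant '[[0,0,0,0,0,0.1,0.4],[0,0,0,0,0,0,0.4],[0,0,0,0,0,0,0.4]]'
```

```text
time: 24.48
position: [496.9, -87.4, 51.7]
tcp_rot: [180.0, 0.0, 85.2]
ft_force: [-2.7, 0.9, 6.9]
finger_gap: 9.4
grip_force: 30.0
time: 24.85
position: [496.9, -87.4, 50.8]
tcp_rot: [179.9, 0.0, 85.2]
ft_force: [-2.5, 0.7, 7.7]
finger_gap: 9.7
grip_force: 30.0
time: 25.22
position: [496.9, -87.4, 50.5]
tcp_rot: [180.0, 0.0, 85.2]
ft_force: [-4.3, 1.2, 13.9]
finger_gap: 9.7
grip_force: 30.0
```

```bash
python3 -m pendant '[[0,0,0,0,0,0.05,0.4],[0,0,0,0,0,0,0.4],[0,0,0,0,0,0,0.4],[0,0,0,0,0,0,0.4]]'; python3 - <<'E'
from h import *
im,d,P=shot('wrist','w9'); o=get_obs(); s,_,Q=shot('side','s9'); t,_,T=shot('top','t9')
print(o['ft_force'].round(1))
A=R.from_euler('xyz',o['tcp_rot'],degrees=True).inv(); L=A.apply((P-o['position']).reshape(-1,3)).reshape(P.shape); z=P[...,2]
b=(abs(L[...,1]+15)<5)|(abs(L[...,1]-10)<2); q=L[b&(L[...,0]>12)&(L[...,0]<33)]; zz=z[b&(L[...,0]>12)&(L[...,0]<33)]
print('bridge top z',np.percentile(zz,[10,50,90]).round(1)); m=(L[...,1]>20)&(L[...,1]<40)&(L[...,0]>12)&(L[...,0]<40);print('shelf top',np.nanmedian(z[m]))
m=(T[...,2]>118)&(T[...,2]<145)&(T[...,1]<-40)&(T[...,1]>-150)&(abs(T[...,0]-590)<70);q=T[m];print('pot',len(q),q.mean(0).round(1) if len(q) else '')
cv2.imwrite('pics/c9.png',np.hstack([cv2.resize(s[150:260,180:310],(473,400)),cv2.resize(im[60:300,170:350],(300,400))])[...,::-1])
E
```

```text
time: 25.72
position: [496.9, -87.4, 50.5]
tcp_rot: [180.0, 0.0, 85.2]
ft_force: [-7.3, 2.1, 17.8]
finger_gap: 9.6
grip_force: 30.0
[-7.1  3.3 17.2]
bridge top z [ 77.7 186.5 200.7]
shelf top 175.99458966166065
pot 53 [ 613.9 -101.7  131.1]
```

View pics/c9.png

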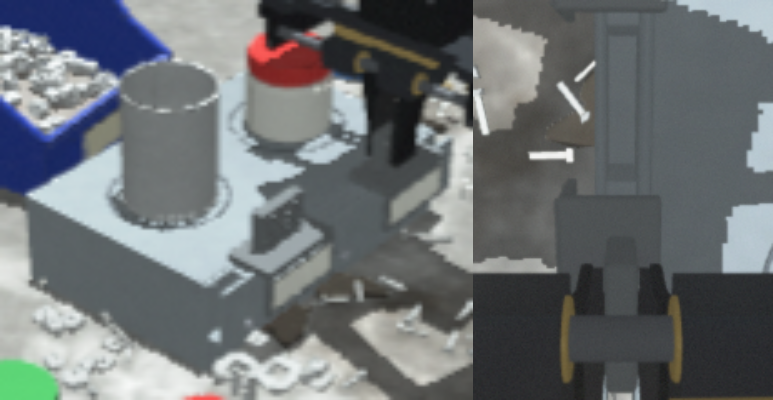

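The side crop shows the holder seated in front of the lip at (415,190), level with its fixed neighbour, and the pot upright in its ring at (290,90). One last check of the bridge height from depth.

```bash
python3 - <<'E'
from h import *
P=np.load('pics/w9.npz')['P']; z=P[...,2]
print('bridge L',np.median(z[184:215:3,222:240]).round(1),'bridge R',np.nanmedian(z[184:215,270:280]).round(1),'shelf',np.nanmedian(z[150:215,295:320]).round(1))
Q=np.load('pics/s9.npz')['P'];im=np.load('pics/s9.npz')['im'].astype(int)
m=(im[...,0]>120)&(im[...,1]<90)&(Q[...,2]>125)&(Q[...,2]<140); q=Q[m]; print('pot lid',len(q),q.min(0).round(),q.max(0).round())
o=get_obs();print(o['time'],o['ft_force'].round(1),o['position'].round(1))
E
```

```text
bridge L nan bridge R 77.2 shelf 71.2
pot lid 85 [ 561. -108.  125.] [615. -67. 134.]
25.875 [-6.3  1.8 18.3] [496.9 -87.4  50.5]
```

The bridge top is 6.0 mm above the shelf, which is exactly its thickness, so the holder is fully home. Handing in.

```bash
python3 -c "
from workcell import hand_in
print(hand_in())"
```

```text
the job is handed in; nothing more can be done
None
```

The pot stands upright and released in the empty ring, and the label holder was still held pressed fully home (about 18 N) when I handed the job in at about 26 s; the result of the judging was not shown.

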